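Chock the chute, then let the parts tub roll out

ROBOT

A 6-joint arm with a two-finger parallel gripper is mounted at the origin on the work surface. World frame = base frame: x ahead of the robot, y to its left, z up, the work surface at z = 0. Lengths are in mm, angles in rad, forces in N, time in s.
With the tool pointing down it reaches from about 325 to 1000 mm from the base axis. Payload 5.1 kg.
Tool frame: the origin (TCP) lies on the mounting face of the last link; the fingertips stand 173 mm ahead of it and the grasp point (between the pads) lies 155 mm ahead of it (env.finger_overhang is the distance from the TCP to the fingertips, in mm); z points along the fingers, y is the direction in which the jaws open and shut (so a half turn about z gives the same grasp; the last joint's range is limited). The gripper opens to 85 mm and grips with 20 to 120 N. Pads are 22 mm wide; open, the fingers measure 114 mm over their backs; the gripper's body (76 mm by 85 mm) begins 54 mm behind the grasp point. The pads swing forward as they close: fully open they stand 13 mm farther back than shut.
Start: joints at [-1.298, 0.124, 1.65, -0, 1.367, -0.083], TCP at [226.389, -609.29, 404.722] pointing down, gripper open.
Joint ranges: [-2.61, 2.61], [-1.02, 2.33], [0.03, 2.71], [-1.35, 4.49], [0.32, 2.68], [-2.91, 2.91]. Speed limits (rad/s): [2.57, 2.57, 3.14, 3.14, 3.14, 3.14].

INTERFACE

Orientations are given as a rotation vector (axis times angle).
In Python, from plant import env gives the robot as it stands. The module is installed in compiled form; this text tells all that it offers.
- The arm moves only by the tool step_arm, never from a script. Its argument "moves" is a list of rows, each an object of numbers: "fingers": the opening, from -1 (shut) to 1 (fully open), so that 0 is half open; "dx", "dy", "dz": the shift along the tool's x, y, z in m; "turn": the turn about the tool's z in degrees. A call has 1 to 5 rows; each row is the pose to reach, as a shift and turn from the pose commanded when the call began, along the tool's axes at that moment; what a row does not reach only later rows make up. A row lasts 1/8 s, in which the tool goes at most 62.5 mm and 10.7 degrees, less where a joint would pass 70% of its speed; a pose out of reach is approached as far as the arm can. A call with a gripper value outside its range is refused whole. The fingers move at their own pace and stop on an object; the grip force is fixed at half the most. Time passes only in rows, so rows that repeat a pose let the fingers close. It gives the time, the measured TCP pose, the force and the opening at its end, in the units of the state.
- env.read_state(): the state, without advancing time (a new reading comes with each control period).
- env.capture(name): name is "scene" or "top"; returns the picture (384x512x3 uint8, blue, green, red); there is no depth.
- env.camera_params(name): a dict with "vfov" (degrees; the focal length in pixels is half the picture's height over the tangent of half this angle, whatever the lens; pixels are square), "cx", "cy" (the principal point, pixels), "k1" (the pictures are not rectified: a ray, as slopes to the right and down, at radius r is drawn at 1 + k1 r^2 times it, then the intrinsics apply), "R" (3x3) and "t" (3): a world point X has camera coordinates R X + t. Camera axes: x right, y down, z forward; pixel columns grow to the right and rows downward; lengths in mm; the calibration is good to about 2 mm. A picture is of the moment at which its call begins. camera_params takes no time and is no camera call.
- env.job_done(): hands the job in, once; it reports no verdict.
The state is a dict: "clock": time; "joints": joint angles; "qd": joint speeds; "joint_efforts": joint torques, N m; "tool_pos": TCP position; "orientation": TCP orientation; "wrist_force": force on the tool from outside, world axes, zero at the start; "torque": the same for the moment, N m; "opening": finger opening in mm.
Only numpy, scipy, OpenCV 4.12 (cv2) and the standard library are available. Lean on these libraries where they do the work, as an engineer would, in place of code of your own. Each camera call takes 0.05 s, during which the arm holds its last target.

TASK

Get the lying parts tub out of the roll-down dispenser without letting it run away: first stand the wooden chock flat across the chute about halfway down its open run, under the overhead steel tube, and let go of it. Then press the pedal right down and hold it so the lid rises and the tub rolls down by itself, untouched, against the chock, and ease the pedal back up under control until the lid is fully shut. Leave the tub resting against the chock in the chute, and do not disturb the other things on the table.

Things in the scene. Friction and masses are not known exactly. Their poses are not given: they have to be found in the camera images.
- dispenser: Fixed plywood roll-down dispenser, 410 mm long (its y), 140 mm wide (its x); origin on the table under its middle; yaw within 0.2 rad of the world's. Its chute floor, 116 mm wide between two 10 mm high rails, falls from +y to -y by 0.105 rad (6 degrees) and is 70 mm above the table at the origin. The lidded bay is at +y: the shut lid's plywood front crosses the chute at y = +54 mm.
- chute_end (a point): Middle of the floor's edge at the chute's low, open end (dispenser y = -219 mm), 47 mm above the table: no stop here, a tub would roll off. The open run goes from the lid's front to here.
- tube_mid (a point): Middle of the axis of a fixed 20 mm steel tube that runs level along y right above the chute's middle line, y -190 to +30 mm, underside 270 mm above the table, on two uprights at dispenser x = +105 mm. It blocks a gripper that points straight down into the chute: lean it 25 to 40 degrees, wrist towards the dispenser's -x (the robot's side), which is free.
- chock_spot (a point): Point on the chute floor, on its middle line, halfway down the open run (dispenser x = 0, y = -85 mm), 61 mm above the table: where the middle of the chock's underside should stand, good within about 35 mm along the chute (15 mm across: the rails' play).
- chock: Loose wooden chock, 0.3 kg (varies 30 %), standing on the table at the robot's right; same both ways round. Origin: middle of its underside. Base 86 (x) x 64 (y) x 14 mm; long sides slope up inwards to 34 mm height at an upright rib 70 mm long (x), 14 mm thick (y), top at 72 mm: pinch it across y, 58 mm up, fingertips above 34 mm. In the chute its x lies across, along the dispenser's x.
- tub: Loose clear plastic tub with white twist cap, lying on its side in the bay against the lid's front: 68 mm in diameter, 90 mm long, 0.2 kg (varies 30 %), axis across the chute. Origin at its centre; its frame turns as it rolls. Rolls down by itself in about a second once the lid is up; against the chock its centre is about 61 mm up the chute from the chock's middle.
- pedal (a joint): Angle of the pedal, rad: 0 at rest (up), 0.35 at its stop, fully down. A lever pivoting about the dispenser's y direction at dispenser (x -78, y +110, z 85 mm) that sticks out towards -x; its end goes down. Sprung: about 5 N at the pad to start, 9 N fully down. Let go suddenly it snaps up at over 3 rad/s: let it rise slower than 2 rad/s.
- pedal_pad (a point): Middle of the top face of the pedal's ribbed aluminium pad (55 mm along x, 60 mm along y), 83 mm from the pivot; moves with the pedal, at rest 89 mm above the table, about 28 mm lower when fully down.
- lid (a joint): Angle of the lid, rad: 0 shut, 1.7 times the pedal's angle, so 0.6 with the pedal down. Hinged at the +y end of the bay, it has a clear top and a plywood front that lifts. The tub can pass under it from about 0.42.
- offcut: Bystander, leave alone: plywood offcut loose on the table; origin under its middle.
- torch: Bystander, leave alone: white torch loose on the table; origin under its middle.
- screwdriver: Bystander, leave alone: screwdriver loose on the table; origin under its middle.
- pliers: Bystander, leave alone: green pliers loose on the table; origin under its middle.
- key: Bystander, leave alone: key loose on the table; origin under its middle.
- spare_tub: Bystander, leave alone: spare tub loose on the table; origin under its middle.
- tape: Bystander, leave alone: roll of tape loose on the table; origin under its middle.

How it is judged (in metres and radians):
On the way, in this order (a step that is already met when the one before it is completed fails the run):
1. the chock stands released across the chute while the tub is still shut in the bay (y of chock in the frame of dispenser between -0.125 and -0.045 m and x of chock in the frame of dispenser between -0.02 and 0.02 m and z of chock in the frame of dispenser between 0.05 and 0.072 m and angle between chock's own z axis and vertical below 0.2 rad and angle between the x axis of chock and the x axis of dispenser, either way round below 0.3 rad and linear speed of chock below 0.02 m/s and contact force between the fingers and chock below 0.1 N and value of joint lid below 0.06 rad and y of tub in the frame of dispenser above 0.06 m), for 0.2 s.
2. the pedal is pressed so that the lid stands up (y of chock in the frame of dispenser between -0.125 and -0.045 m and x of chock in the frame of dispenser between -0.02 and 0.02 m and z of chock in the frame of dispenser between 0.05 and 0.072 m and angle between chock's own z axis and vertical below 0.2 rad and angle between the x axis of chock and the x axis of dispenser, either way round below 0.3 rad and value of joint lid above 0.42 rad), for 0.05 s.
At the end, for the whole second after the job is handed in: Chock flat and square across the chute (0.3 rad), within 40 mm of halfway down the open run, released; tub lying still in the chute against its upper side (centres 50 to 72 mm apart); pedal up (below 0.025 rad), lid shut (below 0.04 rad) (y of chock in the frame of dispenser between -0.125 and -0.045 m and x of chock in the frame of dispenser between -0.02 and 0.02 m and z of chock in the frame of dispenser between 0.05 and 0.072 m and angle between chock's own z axis and vertical below 0.2 rad and angle between the x axis of chock and the x axis of dispenser, either way round below 0.3 rad and linear speed of chock below 0.02 m/s and contact force between the fingers and chock below 0.1 N and horizontal distance between tub and chock between 0.05 and 0.072 m and y of tub in the frame of dispenser between -0.08 and 0.03 m and x of tub in the frame of dispenser between -0.025 and 0.025 m and z of tub in the frame of dispenser between 0.085 and 0.12 m and linear speed of tub below 0.01 m/s and angular speed of tub below 0.3 rad/s and value of joint lid below 0.04 rad and value of joint pedal below 0.025 rad); the robot touches nothing.
It fails at once if the pedal snaps up (faster than 2.5 rad/s) instead of being eased (velocity of joint pedal below -2.5 rad/s).
It fails at once if the tub runs away down the chute or out of it (y of tub in the frame of dispenser below -0.11 m or z of tub in the frame of dispenser below 0.07 m).
It fails at once if the gripper handles the tub (contact force between the fingers and tub above 0.5 N).
It fails at once if a bystander is moved more than 30 mm (distance of any of offcut, torch, screwdriver, pliers, key, spare_tub, tape from where it was at the start of the episode above 0.03 m).
It also fails if it takes over 54 s, if anything falls off the work surface, if the arm or the gripper's body presses on something with over 40 N, if the wrist force passes 120 N, or if a joint passes its speed limit or range.

## Working session

There is one attempt and no reset: what is moved stays moved. The work goes in short steps, Python scripts to look and compute and a tool call to move; the robot and the scene stay as the last step left them, time stands still between calls to the robot, and variables do not carry over. Pictures are saved under pics/ and viewed, and the job is handed in when it is done.

Besides the shell and the picture viewer there is one more tool, called after "Emit:" in YAML: its name, and indented under it one key for each argument. step_arm: Moves the arm, as the interface text tells. Its arguments: {"type":"object","properties":{"moves":{"type":"array","items":{"type":"object","properties":{"fingers":{"type":"number"},"dx":{"type":"number"},"dy":{"type":"number"},"dz":{"type":"number"},"turn":{"type":"number"}}}}},"required":["moves"]}

```bash
ls; mkdir -p pics; python3 - <<'E'
from plant import env
import cv2
print(env.read_state())
for n in("scene","top"):
    p=env.camera_params(n);print(n,p)
    im=env.capture(n);cv2.imwrite(f"pics/{n}0.png",im)
print(env.finger_overhang)
E
```

```text
pics
{'clock': 0.0, 'joints': array([-1.29757737e+00,  1.24515968e-01,  1.65168966e+00,  1.69879686e-05,
        1.36748795e+00, -8.25902872e-02]), 'qd': array([-3.46002883e-04,  1.89622273e-04,  2.04451606e-04,  5.49149171e-04,
       -5.70880507e-05, -4.04541692e-04]), 'joint_efforts': array([-1.04616400e-03, -4.23618150e+01, -3.65448582e+01, -1.75332225e-04,
        7.05706741e-03, -1.59426367e-05]), 'tool_pos': array([ 226.33911029, -609.05173537,  403.43634482]), 'orientation': array([-3.08994886e+00, -5.55584580e-01,  2.87870034e-04]), 'wrist_force': array([ 0.50835571,  0.94071097, -0.1108701 ]), 'torque': array([0.02517526, 0.0082101 , 0.02956563]), 'opening': 85.36028858356251}
scene {'vfov': 53.095566572476585, 'cx': 249.55506256478859, 'cy': 196.95801306524905, 'k1': -0.10335364687706641, 'R': array([[-0.74975748,  0.6616205 , -0.011047  ],
       [ 0.530427  ,  0.59093858, -0.60781477],
       [-0.39561461, -0.4615733 , -0.79400199]]), 't': array([ 467.80575301, -191.28220617, 1614.99266722])}
top {'vfov': 50.51289909553623, 'cx': 256.58944188402404, 'cy': 193.48242254354997, 'k1': -0.1429234061495535, 'R': array([[-0.0077972 , -0.99994711,  0.00670715],
       [-0.99319606,  0.00696484, -0.11624575],
       [ 0.11619289, -0.00756791, -0.99319784]]), 't': array([ -43.63963658,  573.85800995, 1600.80913125])}
173.4
```

View pics/scene0.png

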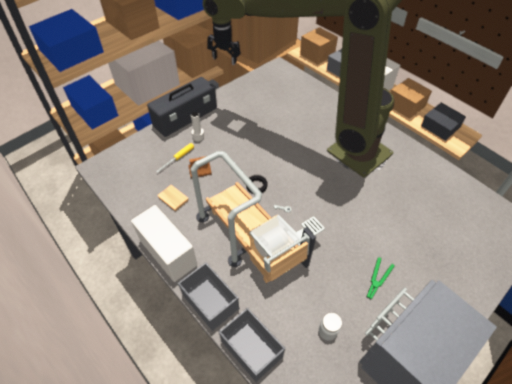

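View pics/top0.png

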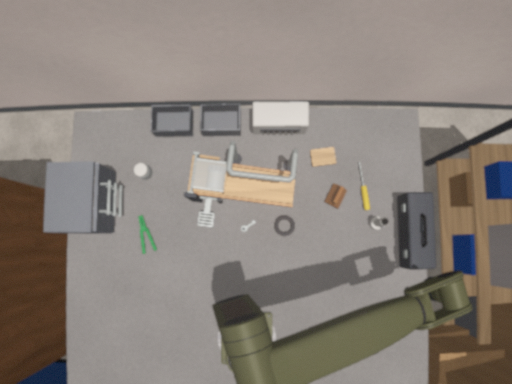

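```bash
cat > h.py <<'E'
import numpy as np, cv2
from plant import env
from scipy.spatial.transform import Rotation as Ro
def K(n):
    p=env.camera_params(n); f=192/np.tan(np.radians(p['vfov']/2)); return p,f
def proj(n,X):
    p,f=K(n); X=np.atleast_2d(X); c=X@p['R'].T+p['t']; s=c[:,:2]/c[:,2:]; r2=(s**2).sum(1,keepdims=True)
    return s*(1+p['k1']*r2)*f+[p['cx'],p['cy']]
def back(n,uv,z):
    p,f=K(n); d=(np.array(uv,float)-[p['cx'],p['cy']])/f; s=d.copy()
    for _ in range(30): s=d/(1+p['k1']*(s@s))
    r=p['R'].T@np.r_[s,1]; o=-p['R'].T@p['t']; return o+r*(z-o[2])/r[2]
def crop(im,x0,y0,x1,y1,s,name):
    cv2.imwrite('pics/'+name,cv2.resize(im[y0:y1,x0:x1],None,fx=s,fy=s,interpolation=cv2.INTER_CUBIC))
E
python3 - <<'E'
from h import *
t=cv2.imread('pics/top0.png');s=cv2.imread('pics/scene0.png')
crop(t,180,135,310,235,6,'t1.png');crop(t,300,140,400,240,6,'t2.png')
crop(s,185,140,335,285,5,'s1.png');crop(s,150,130,230,215,7,'s2.png')
E
```

```text
(no output)
```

View pics/t1.png

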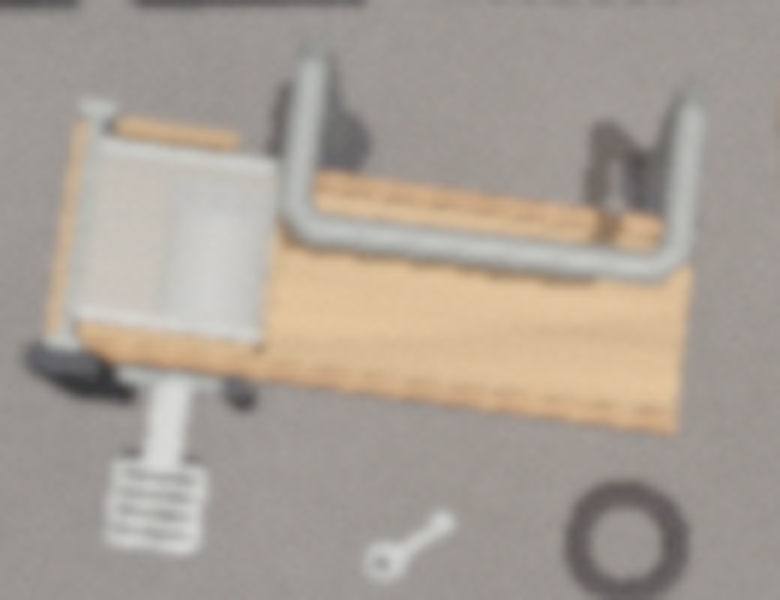

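View pics/t2.png

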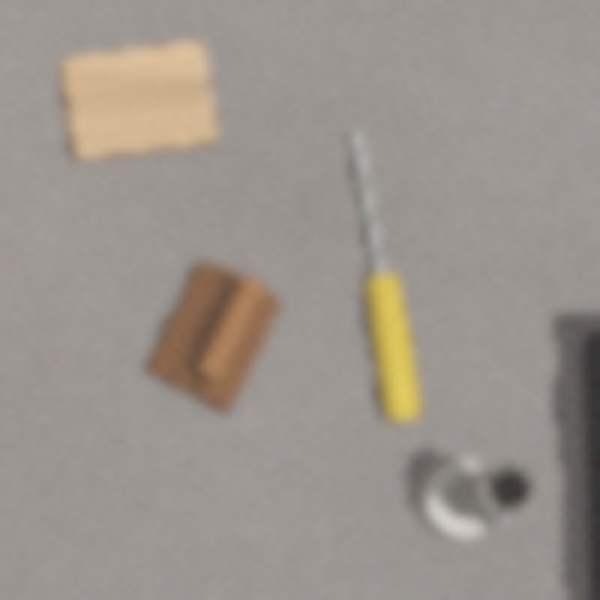

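View pics/s1.png

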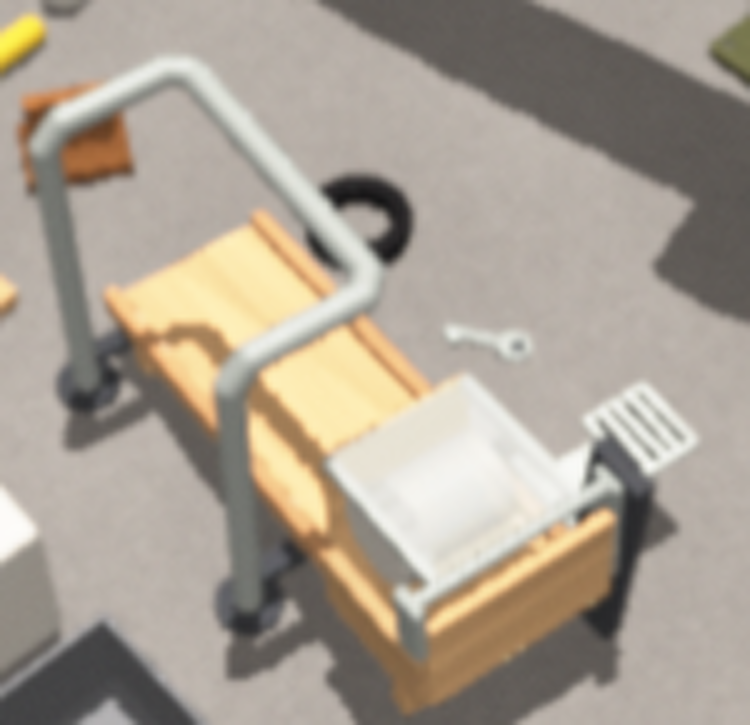

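View pics/s2.png

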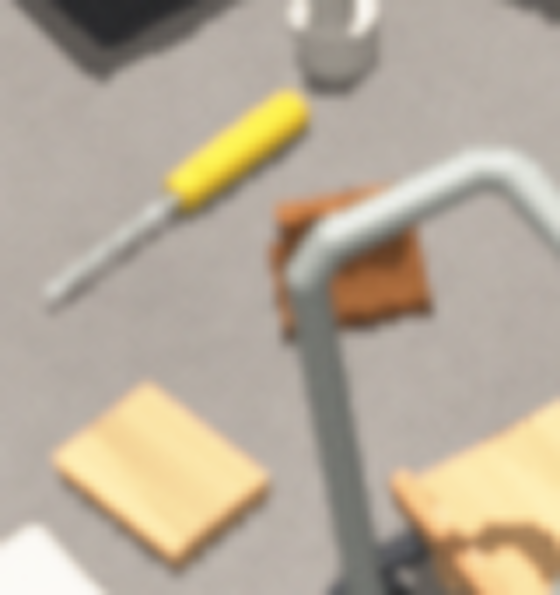

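```bash
cat > fit.py <<'E'
from h import *
from scipy.optimize import least_squares
def tc(p,x0,y0,s): return (np.array(p,float)+.5)/s-.5+[x0,y0]
def W(q,X): 
    c,s=np.cos(q[2]),np.sin(q[2]); X=np.atleast_2d(X).astype(float)
    return np.c_[q[0]+c*X[:,0]-s*X[:,1], q[1]+s*X[:,0]+c*X[:,1], X[:,2]]
if __name__=='__main__':
    T=lambda p:tc(p,180,135,6); S=lambda p:tc(p,185,140,5)
    obs=[('top',T((677,432)),(-70,-219,57)),('top',T((155,507)),(-161,110,89)),('top',T((673,262)),(0,-187,280)),('top',T((303,227)),(0,27,280)),
     ('scene',S((258,212)),(-70,-219,57)),('scene',S((107,290)),(70,-219,57)),('scene',S((640,428)),(-161,110,89)),('scene',S((182,70)),(0,-187,280)),('scene',S((365,280)),(0,27,280))]
    f=lambda q:np.concatenate([proj(n,W(q,X))[0]-uv for n,uv,X in obs])
    r=least_squares(f,[550,0,0]); print(r.x); print(r.fun.reshape(-1,2).round(1))
    T2=lambda p:tc(p,300,140,6)
    cs=[T2(p) for p in[(203,262),(282,303),(228,412),(150,368)]]
    # order: (x+,y+),(x+,y-),(x-,y-),(x-,y+)
    L=[(43,32,7),(43,-32,7),(-43,-32,7),(-43,32,7)]
    g=lambda q:np.concatenate([proj('top',W(q,X))[0]-uv for uv,X in zip(cs,L)])
    r2=least_squares(g,[500,-300,0]); print(r2.x); print(r2.fun.reshape(-1,2).round(1))
    # what in scene
    print(proj('scene',W(r2.x,[(35,0,72),(-35,0,72),(43,32,14),(43,-32,14),(-43,-32,14),(-43,32,14)])).round(1))
E
python3 fit.py
```

```text
[ 6.18631471e+02  1.97458109e+01 -1.27085781e-01]
[[-0.1 -0.9]
 [ 0.4 -1. ]
 [-0.3  0.4]
 [-0.6 -1.1]
 [ 0.5 -1.1]
 [-1.4  0. ]
 [-0.3 -0.4]
 [ 0.3 -1.4]
 [ 1.9 -0. ]]
[ 5.65633863e+02 -3.72407752e+02 -4.95479702e-01]
[[-0.1 -0.4]
 [ 0.5 -0. ]
 [ 0.2  0.2]
 [-0.6  0.3]]
[[189.  159.1]
 [206.6 155.9]
 [190.  175.1]
 [187.9 163.6]
 [208.7 159.9]
 [211.2 171.2]]
```

```bash
cat >> h.py <<'E'
D=np.array([618.6,19.7,-0.127])
def disp(x,y,z=0):
    c,s=np.cos(D[2]),np.sin(D[2]); return np.array([D[0]+c*x-s*y,D[1]+s*x+c*y,z])
def goal(P,yaw):
    """yaw = world yaw of tool-y axis direction (mod pi). prints shift in tool axes from measured pose"""
    s=env.read_state(); R=Ro.from_rotvec(s['orientation']).as_matrix()
    d=R.T@(np.array(P)-s['tool_pos']); 
    y0=np.arctan2(R[1,1],R[0,1]); dy=(yaw-y0+np.pi/2)%np.pi-np.pi/2
    print('clock',s['clock'],'tcp',s['tool_pos'].round(1),'tilt',np.degrees(np.arccos(-R[2,2])).round(2),'yawY',y0.round(3),'open',s['opening'].round(1),'F',s['wrist_force'].round(1))
    print('d mm',d.round(1),'turn deg',-np.degrees(dy).round(1),'j',s['joints'].round(2))
E
python3 - <<'E'
from h import *
c=np.array([565.6,-372.4]);ya=-.4955
p=c-30*np.array([np.cos(ya),np.sin(ya)])
print(p);goal([*p,330],ya+np.pi/2)
print(back('top',((460/6)+300,490/6+140),0))
E
```

```text
[ 539.20806748 -358.13585271]Traceback (most recent call last):
  File "<stdin>", line 4, in <module>
  File "h.py", line 23, in goal
    print('clock',s['clock'],'tcp',s['tool_pos'].round(1),'tilt',np.degrees(np.arccos(-R[2,2])).round(2),'yawY',y0.round(3),'open',s['opening'].round(1),'F',s['wrist_force'].round(1))
                                                                                                                                   ^^^^^^^^^^^^^^^^^^
AttributeError: 'float' object has no attribute 'round'
```

```bash
sed -i "s/s\['opening'\].round(1)/round(s['opening'],1)/" h.py
python3 - <<'E'
from h import *
c=np.array([565.6,-372.4]);ya=-.4955
p=c-30*np.array([np.cos(ya),np.sin(ya)])
print(p);goal([*p,330],ya+np.pi/2)
print(back('top',((460/6)+300,490/6+140),0))
s=env.read_state();print(Ro.from_rotvec(s['orientation']).as_matrix().round(3))
E
```

```text
[ 539.20806748 -358.13585271]
clock 0.1 tcp [ 226.3 -609.1  403.6] tilt 0.11 yawY -1.215 open 85.3 F [ 0.3 -0.2  0.2]
d mm [ 380.7 -126.1   73.9] turn deg 48.8 j [-1.3   0.12  1.65 -0.    1.37 -0.08]
[ 456.79355044 -543.10176163    0.        ]
[[ 0.937  0.348 -0.001]
 [ 0.348 -0.937  0.002]
 [ 0.    -0.002 -1.   ]]
```

Emit:
step_arm:
  moves:
    - {"dx":0.381,"dy":-0.126,"dz":0.04,"turn":48.8,"fingers":1}
    - {"dx":0.381,"dy":-0.126,"dz":0.04,"turn":48.8,"fingers":1}
    - {"dx":0.381,"dy":-0.126,"dz":0.04,"turn":48.8,"fingers":1}
    - {"dx":0.381,"dy":-0.126,"dz":0.04,"turn":48.8,"fingers":1}
    - {"dx":0.381,"dy":-0.126,"dz":0.04,"turn":48.8,"fingers":1}

```text
clock: 0.72
tool_pos: [464.0, -418.7, 373.9]
orientation: [-3.043, 0.778, 0.001]
wrist_force: [0.7, 0.6, -0.5]
opening: 85.5
```

```bash
python3 - <<'E'
from h import *
goal([539.2,-358.1,330],1.075)
E
```

```text
clock 0.725 tcp [ 464.  -418.7  373.9] tilt 0.03 yawY -2.072 open 85.5 F [ 0.7  0.6 -0.5]
d mm [ 36.9 -89.3  43.9] turn deg -0.3 j [-0.82  0.09  1.74 -0.    1.31  1.25]
```

Emit:
step_arm:
  moves:
    - {"dx":0.037,"dy":-0.089,"dz":0.044,"fingers":1}
    - {"dx":0.037,"dy":-0.089,"dz":0.044,"fingers":1}
    - {"dx":0.037,"dy":-0.089,"dz":0.044,"fingers":1}

```text
schema error: expected keys fingers, dx, dy, dz, turn
```

```bash
python3 - <<'E'
from h import *
goal([539.2,-358.1,212],1.075)
im=env.capture('scene');crop(im,130,100,290,220,5,'s3.png')
im=env.capture('top');crop(im,260,140,400,245,5,'t3.png')
E
```

```text
clock 0.725 tcp [ 464.  -418.7  373.9] tilt 0.03 yawY -2.072 open 85.5 F [ 0.7  0.6 -0.5]
d mm [ 36.9 -89.3 161.9] turn deg -0.3 j [-0.82  0.09  1.74 -0.    1.31  1.25]
```

View pics/s3.png

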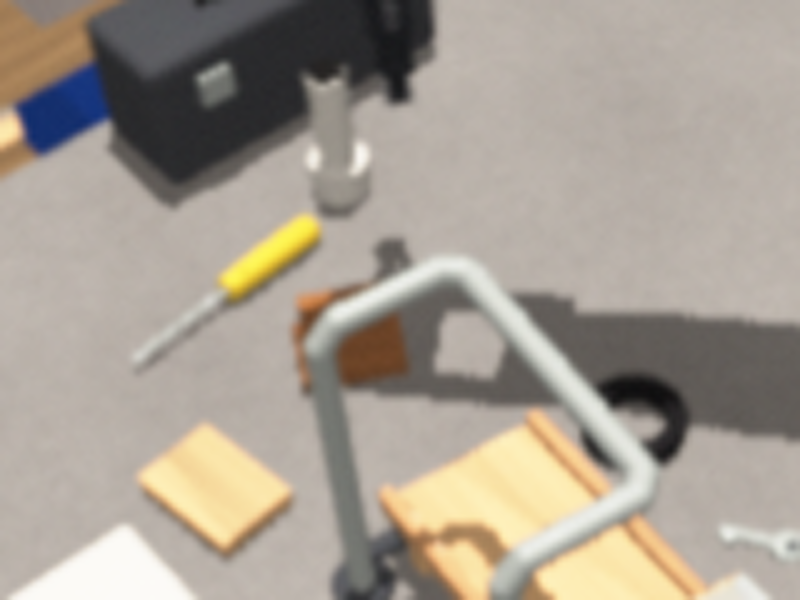

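View pics/t3.png

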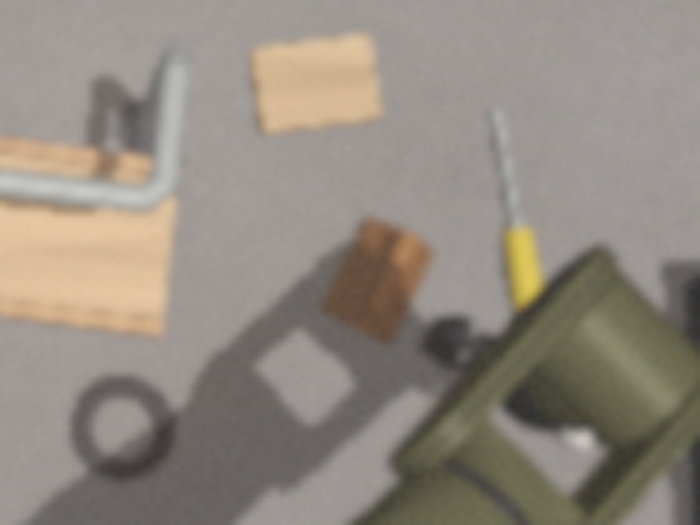

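Emit:
step_arm:
  moves:
    - {"dx":0.037,"dy":-0.089,"dz":0.044,"turn":0,"fingers":1}
    - {"dx":0.037,"dy":-0.089,"dz":0.044,"turn":0,"fingers":1}
    - {"dx":0.037,"dy":-0.089,"dz":0.044,"turn":0,"fingers":1}

```text
clock: 1.2
tool_pos: [538.4, -357.9, 327.7]
orientation: [-3.045, 0.765, 0.007]
wrist_force: [-0.6, -0.8, 0.5]
opening: 85.3
```

```bash
python3 - <<'E'
from h import *
goal([539.2,-358.1,212],1.075)
im=env.capture('scene');crop(im,130,0,290,200,3,'s4.png');crop(im,150,40,250,190,4,'s5.png')
s=env.read_state()
for h in(0,50,80,100,120): print(h,proj('scene',s['tool_pos']+[0,0,h]).round(1))
E
```

```text
clock 1.2 tcp [ 538.4 -357.9  327.7] tilt 0.28 yawY -2.063 open 85.3 F [-0.6 -0.8  0.5]
d mm [ 1.400e+00 -1.000e-01  1.157e+02] turn deg 0.2 j [-0.67  0.17  1.73 -0.    1.25  1.39]
0 [[198.  104.1]]
50 [[196.4  92.3]]
80 [[195.3  84.8]]
100 [[194.6  79.7]]
120 [[193.9  74.5]]
```

View pics/s5.png

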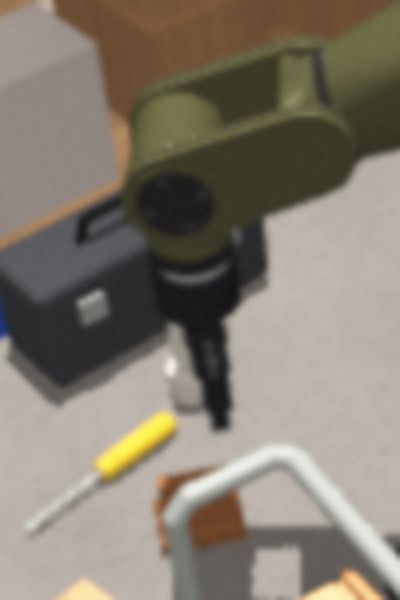

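View pics/s4.png

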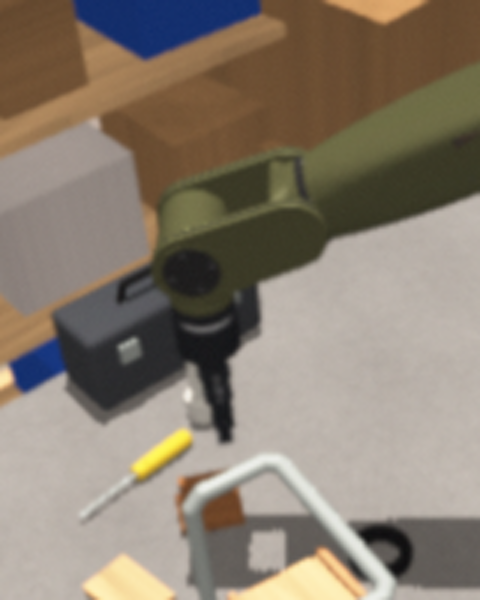

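Emit:
step_arm:
  moves:
    - {"dx":-0.003,"dy":0,"dz":0.05,"turn":0,"fingers":1}
    - {"dx":-0.003,"dy":0,"dz":0.05,"turn":0,"fingers":1}
    - {"dx":-0.003,"dy":0,"dz":0.05,"turn":0,"fingers":1}

```text
clock: 1.62
tool_pos: [534.8, -359.2, 282.1]
orientation: [3.044, -0.773, 0.002]
wrist_force: [0.1, 0.3, 0.5]
opening: 85.1
```

```bash
python3 - <<'E'
from h import *
goal([535.7,-356.2,212],1.075)
im=env.capture('scene');crop(im,150,80,250,200,5,'s6.png')
E
```

```text
clock 1.625 tcp [ 534.8 -359.2  282.1] tilt 0.09 yawY -2.068 open 85.1 F [0.1 0.3 0.5]
d mm [-0.8 -3.1 70.1] turn deg -0.1 j [-0.67  0.21  1.76 -0.    1.16  1.39]
```

View pics/s6.png

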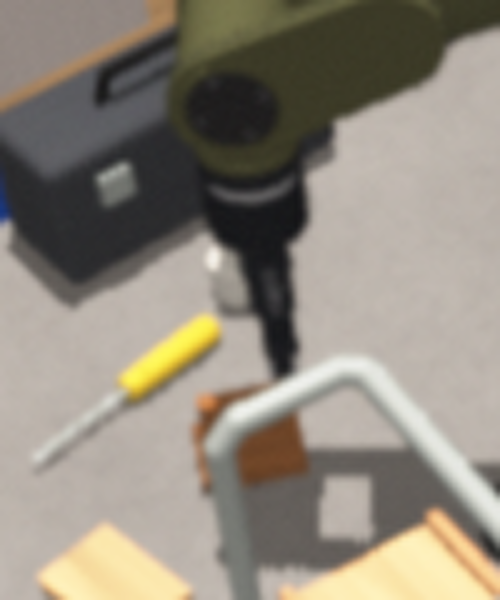

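Approach lined up; lower around the near end of the rib and close.

Emit:
step_arm:
  moves:
    - {"dx":-0.001,"dy":-0.003,"dz":0.035,"turn":0,"fingers":1}
    - {"dx":-0.001,"dy":-0.003,"dz":0.071,"turn":0,"fingers":1}
    - {"dx":-0.001,"dy":-0.003,"dz":0.071,"turn":0,"fingers":1}
    - {"dx":-0.001,"dy":-0.003,"dz":0.071,"turn":0,"fingers":1}

```text
clock: 2.17
tool_pos: [536.5, -355.8, 212.3]
orientation: [3.044, -0.771, 0.006]
wrist_force: [-0.4, -0.2, 0.2]
opening: 85.5
```

```bash
python3 - <<'E'
from h import *
goal([535.7,-356.2,212],1.075)
im=env.capture('scene');crop(im,150,80,250,200,5,'s7.png')
im=env.capture('top');crop(im,300,140,400,240,5,'t7.png')
E
```

```text
clock 2.175 tcp [ 536.5 -355.8  212.3] tilt 0.22 yawY -2.067 open 85.5 F [-0.4 -0.2  0.2]
d mm [-0.5  0.7  0.3] turn deg -0.0 j [-0.67  0.29  1.8  -0.    1.05  1.4 ]
```

View pics/s7.png

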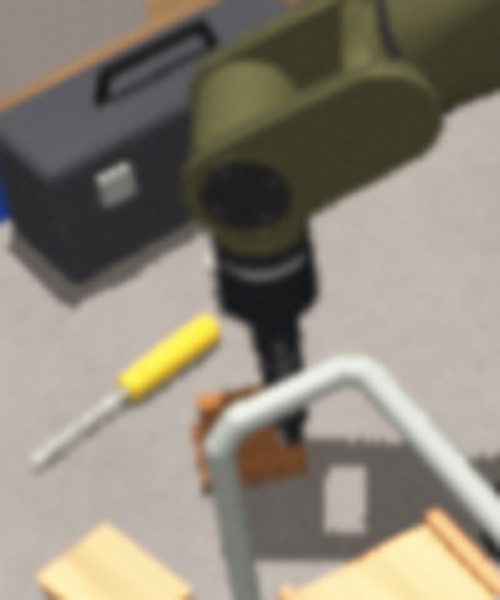

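View pics/t7.png

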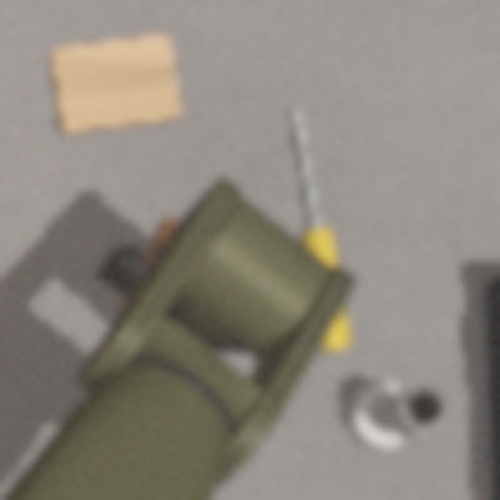

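Emit:
step_arm:
  moves:
    - {"dx":0,"dy":0,"dz":0,"turn":0,"fingers":-1}
    - {"dx":0,"dy":0,"dz":0,"turn":0,"fingers":-1}
    - {"dx":0,"dy":0,"dz":0,"turn":0,"fingers":-1}
    - {"dx":0,"dy":0,"dz":0,"turn":0,"fingers":-1}
    - {"dx":0,"dy":0,"dz":0,"turn":0,"fingers":-1}

```text
clock: 2.9
tool_pos: [535.8, -354.9, 209.7]
orientation: [-3.045, 0.771, -0.0]
wrist_force: [-0.5, 0.4, 2.1]
opening: 13.3
```

Emit:
step_arm:
  moves:
    - {"dx":0,"dy":0,"dz":0,"turn":0,"fingers":-1}
    - {"dx":0,"dy":0,"dz":0,"turn":0,"fingers":-1}

```text
clock: 3.15
tool_pos: [535.8, -354.9, 209.7]
orientation: [-3.045, 0.771, -0.0]
wrist_force: [0.1, 2.3, 3.4]
opening: 13.1
```

Emit:
step_arm:
  moves:
    - {"dx":0,"dy":0,"dz":-0.02,"turn":0,"fingers":-1}
    - {"dx":0,"dy":0,"dz":-0.05,"turn":0,"fingers":-1}
    - {"dx":0,"dy":0,"dz":-0.08,"turn":0,"fingers":-1}
    - {"dx":0,"dy":0,"dz":-0.08,"turn":0,"fingers":-1}

```text
clock: 3.65
tool_pos: [536.4, -355.7, 293.4]
orientation: [3.043, -0.771, 0.01]
wrist_force: [-0.0, 1.1, -2.4]
opening: 12.9
```

```bash
python3 - <<'E'
from h import *
goal([*disp(-130,-85)[:2],310],D[2]+np.pi/2)
im=env.capture('scene');crop(im,150,80,250,200,5,'s8.png')
E
```

```text
clock 3.65 tcp [ 536.4 -355.7  293.4] tilt 0.39 yawY -2.067 open 12.9 F [-0.   1.1 -2.4]
d mm [-196.9 -243.1  -18.3] turn deg -21.1 j [-0.67  0.2   1.76 -0.    1.18  1.4 ]
```

View pics/s8.png

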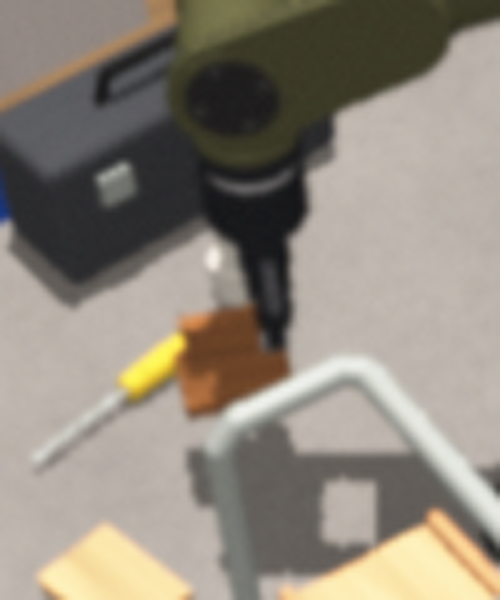

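```bash
python3 - <<'E'
from h import *
print(disp(-160,-85))
goal([*disp(-160,-85)[:2],310],D[2]+np.pi/2)
E
```

```text
[449.122582   -44.35001786   0.        ]
clock 3.7 tcp [ 535.8 -355.2  291. ] tilt 0.16 yawY -2.067 open 13.0 F [-0.8 -0.1 -4. ]
d mm [-224.1 -232.1  -19.8] turn deg -21.1 j [-0.67  0.2   1.76 -0.    1.18  1.4 ]
```

Emit:
step_arm:
  moves:
    - {"dx":-0.045,"dy":-0.047,"dz":-0.02,"turn":-4,"fingers":-1}
    - {"dx":-0.09,"dy":-0.093,"dz":-0.02,"turn":-8,"fingers":-1}
    - {"dx":-0.134,"dy":-0.139,"dz":-0.02,"turn":-13,"fingers":-1}
    - {"dx":-0.179,"dy":-0.186,"dz":-0.02,"turn":-17,"fingers":-1}
    - {"dx":-0.224,"dy":-0.232,"dz":-0.02,"turn":-21.1,"fingers":-1}

```text
clock: 4.32
tool_pos: [450.9, -54.8, 307.4]
orientation: [-3.135, 0.198, 0.005]
wrist_force: [0.2, 0.7, -2.3]
opening: 13.4
```

Emit:
step_arm:
  moves:
    - {"dx":0,"dy":0,"dz":0,"turn":0,"fingers":-1}

```text
clock: 4.45
tool_pos: [450.4, -53.3, 306.8]
orientation: [-3.134, 0.192, 0.007]
wrist_force: [0.3, 0.3, -2.8]
opening: 12.9
```

```bash
python3 - <<'E'
from h import *
goal([*disp(-100,-85)[:2],292],D[2]+np.pi/2)
im=env.capture('scene');crop(im,180,60,330,210,4,'s9.png')
im=env.capture('top');crop(im,180,135,310,235,6,'t9.png')
E
```

```text
clock 4.45 tcp [450.4 -53.3 306.8] tilt 0.28 yawY -1.693 open 12.9 F [ 0.3  0.3 -2.8]
d mm [57.7 -8.4 14.6] turn deg 0.3 j [-0.24 -0.24  2.17  0.    1.22  1.46]
```

View pics/s9.png

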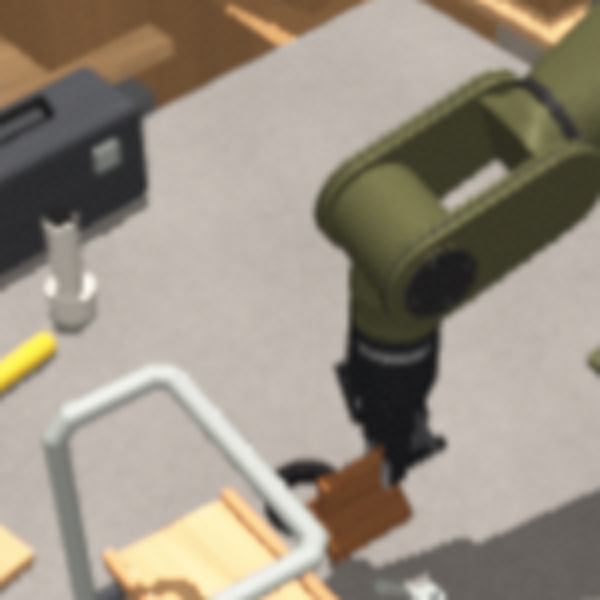

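View pics/t9.png

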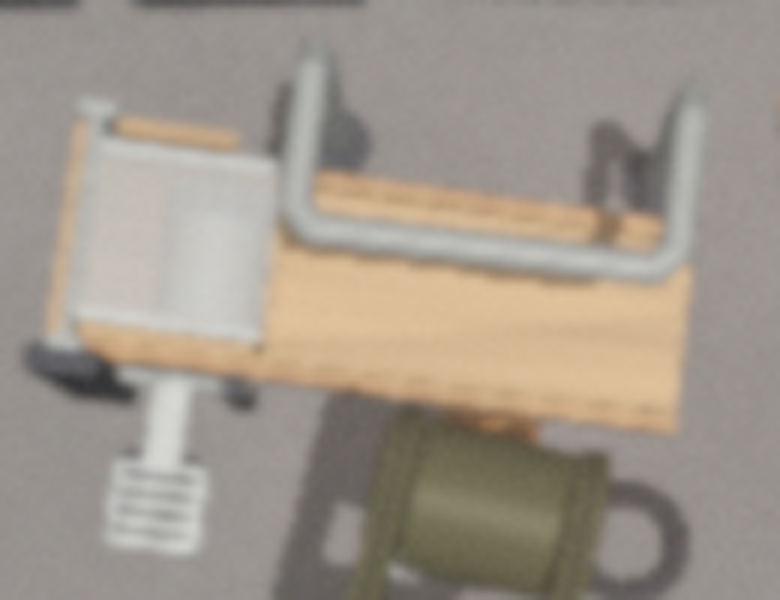

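Emit:
step_arm:
  moves:
    - {"dx":0.03,"dy":-0.008,"dz":0.007,"turn":0,"fingers":-1}
    - {"dx":0.06,"dy":-0.01,"dz":0.012,"turn":0,"fingers":-1}
    - {"dx":0.088,"dy":-0.01,"dz":0.012,"turn":0,"fingers":-1}
    - {"dx":0.088,"dy":-0.01,"dz":0.012,"turn":0,"fingers":-1}
    - {"dx":0.088,"dy":-0.01,"dz":0.012,"turn":0,"fingers":-1}

```text
clock: 5.18
tool_pos: [540.9, -58.9, 296.5]
orientation: [-3.135, 0.203, 0.004]
wrist_force: [-0.1, -0.8, -2.6]
opening: 13.3
```

```bash
python3 - <<'E'
from h import *
goal([*disp(-52,-85)[:2],292],D[2]+np.pi/2)
im=env.capture('scene');crop(im,200,90,320,210,5,'s10.png')
im=env.capture('top');crop(im,180,135,310,235,6,'t10.png')
E
```

```text
clock 5.175 tcp [540.9 -58.9 296.5] tilt 0.13 yawY -1.7 open 13.3 F [-0.1 -0.8 -2.6]
d mm [15.2 -2.8  4.5] turn deg -0.1 j [-0.21 -0.02  1.98 -0.    1.17  1.49]
```

View pics/s10.png

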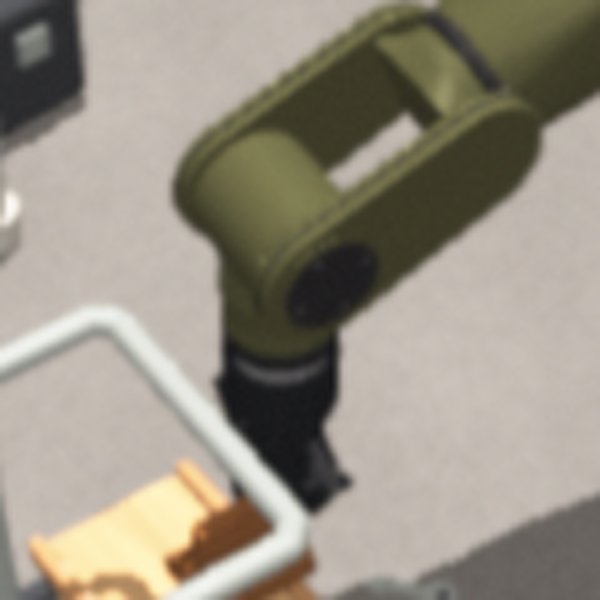

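View pics/t10.png

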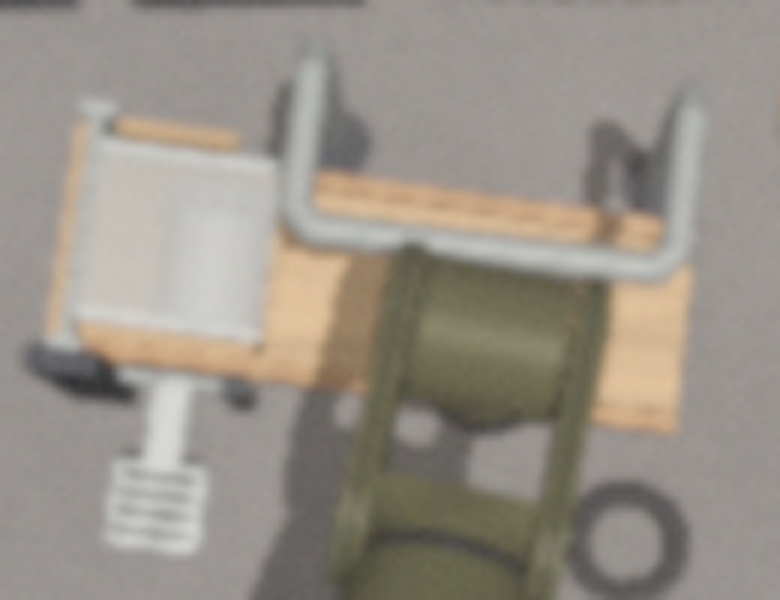

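Emit:
step_arm:
  moves:
    - {"dx":0.005,"dy":-0.001,"dz":0.003,"turn":0,"fingers":-1}
    - {"dx":0.01,"dy":-0.002,"dz":0.005,"turn":0,"fingers":-1}
    - {"dx":0.013,"dy":-0.002,"dz":0.006,"turn":0,"fingers":-1}
    - {"dx":0.013,"dy":-0.002,"dz":0.006,"turn":0,"fingers":-1}

```text
clock: 5.78
tool_pos: [554.4, -57.5, 291.4]
orientation: [-3.135, 0.2, 0.0]
wrist_force: [0.9, 0.5, -2.7]
opening: 13.3
```

```bash
python3 - <<'E'
from h import *
goal([*disp(-50,-85)[:2],275],D[2]+np.pi/2)
E
```

```text
clock 5.775 tcp [554.4 -57.5 291.4] tilt 0.01 yawY -1.698 open 13.3 F [ 0.9  0.5 -2.7]
d mm [ 3.9  0.3 16.4] turn deg -0.0 j [-0.2   0.02  1.96 -0.    1.16  1.5 ]
```

Creep further +x in small steps, watching force for contact with the tube.

Emit:
step_arm:
  moves:
    - {"dx":0.002,"dy":0,"dz":0,"turn":0,"fingers":-1}
    - {"dx":0.004,"dy":0,"dz":0,"turn":0,"fingers":-1}
    - {"dx":0.004,"dy":0,"dz":0,"turn":0,"fingers":-1}

```text
clock: 6.15
tool_pos: [558.4, -58.1, 291.7]
orientation: [3.135, -0.2, 0.0]
wrist_force: [1.3, 0.9, -3.2]
opening: 13.2
```

Emit:
step_arm:
  moves:
    - {"dx":0.002,"dy":0,"dz":0,"turn":0,"fingers":-1}
    - {"dx":0.002,"dy":0,"dz":0,"turn":0,"fingers":-1}

```text
clock: 6.4
tool_pos: [560.3, -58.3, 291.6]
orientation: [3.135, -0.2, 0.0]
wrist_force: [0.1, 0.1, -3.4]
opening: 13.4
```

Emit:
step_arm:
  moves:
    - {"dx":0.002,"dy":0,"dz":0,"turn":0,"fingers":-1}
    - {"dx":0.002,"dy":0,"dz":0,"turn":0,"fingers":-1}

```text
clock: 6.65
tool_pos: [561.4, -58.4, 290.3]
orientation: [-3.135, 0.2, 0.005]
wrist_force: [-3.7, 0.8, -4.8]
opening: 13.2
```

Emit:
step_arm:
  moves:
    - {"dx":0.002,"dy":0,"dz":0,"turn":0,"fingers":-1}
    - {"dx":0.002,"dy":0,"dz":0,"turn":0,"fingers":-1}

```text
clock: 6.9
tool_pos: [562.6, -58.5, 288.9]
orientation: [-3.134, 0.2, 0.01]
wrist_force: [-3.8, 0.9, -10.0]
opening: 13.1
```

```bash
python3 - <<'E'
from h import *
goal([*disp(-50,-85)[:2],275],D[2]+np.pi/2)
im=env.capture('scene');crop(im,200,110,320,230,5,'s11.png')
E
```

```text
clock 6.9 tcp [562.6 -58.5 288.9] tilt 0.38 yawY -1.698 open 13.1 F [ -3.8   0.9 -10. ]
d mm [-4.3  0.4 13.9] turn deg -0.0 j [-0.2   0.04  1.94 -0.    1.17  1.5 ]
```

View pics/s11.png

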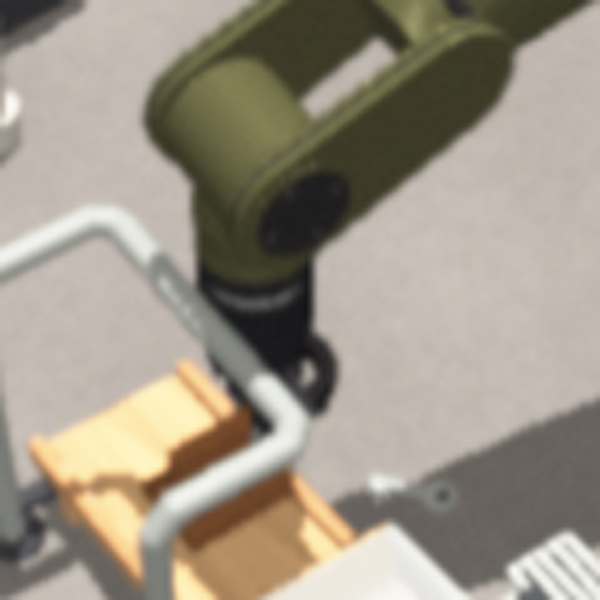

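Emit:
step_arm:
  moves:
    - {"dx":-0.003,"dy":0,"dz":0,"turn":0,"fingers":-1}
    - {"dx":-0.003,"dy":0,"dz":0.005,"turn":0,"fingers":-1}
    - {"dx":-0.003,"dy":0,"dz":0.009,"turn":0,"fingers":-1}
    - {"dx":-0.003,"dy":0,"dz":0.009,"turn":0,"fingers":-1}

```text
clock: 7.45
tool_pos: [561.4, -58.5, 282.6]
orientation: [3.135, -0.2, 0.001]
wrist_force: [-0.7, -0.6, -3.3]
opening: 13.5
```

Emit:
step_arm:
  moves:
    - {"dx":0,"dy":0,"dz":0.002,"turn":0,"fingers":-1}
    - {"dx":0,"dy":0,"dz":0.004,"turn":0,"fingers":-1}
    - {"dx":0,"dy":0,"dz":0.004,"turn":0,"fingers":-1}

```text
clock: 7.82
tool_pos: [561.1, -58.4, 278.3]
orientation: [-3.135, 0.2, 0.001]
wrist_force: [-1.4, 0.2, -3.3]
opening: 13.3
```

Emit:
step_arm:
  moves:
    - {"dx":0,"dy":0,"dz":0.001,"turn":0,"fingers":-1}
    - {"dx":0,"dy":0,"dz":0.003,"turn":0,"fingers":-1}
    - {"dx":0,"dy":0,"dz":0.003,"turn":0,"fingers":-1}

```text
clock: 8.2
tool_pos: [561.1, -58.4, 275.3]
orientation: [-3.135, 0.2, 0.001]
wrist_force: [-0.3, 0.4, -3.5]
opening: 12.9
```

```bash
python3 - <<'E'
from h import *
goal([*disp(-50,-85)[:2],275],D[2]+np.pi/2)
im=env.capture('scene');crop(im,200,110,320,230,5,'s12.png')
E
```

```text
clock 8.2 tcp [561.1 -58.4 275.3] tilt 0.03 yawY -1.698 open 12.9 F [-0.3  0.4 -3.5]
d mm [-2.9  0.2  0.3] turn deg -0.0 j [-0.2   0.05  1.95  0.    1.13  1.5 ]
```

View pics/s12.png

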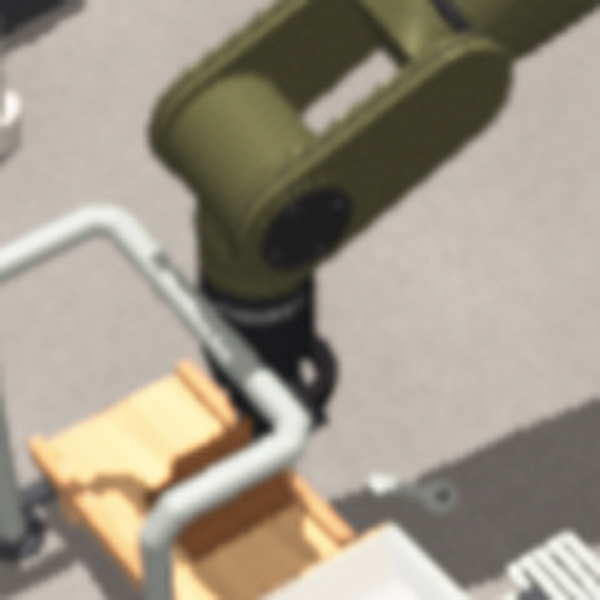

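Emit:
step_arm:
  moves:
    - {"dx":0,"dy":0,"dz":0.002,"turn":0,"fingers":-1}
    - {"dx":0,"dy":0,"dz":0.002,"turn":0,"fingers":-1}

```text
clock: 8.5
tool_pos: [561.3, -58.5, 273.8]
orientation: [3.135, -0.2, 0.001]
wrist_force: [0.5, -0.3, -2.6]
opening: 13.3
```

Emit:
step_arm:
  moves:
    - {"dx":0,"dy":0,"dz":0,"turn":0,"fingers":0}
    - {"dx":0,"dy":0,"dz":0,"turn":0,"fingers":0}
    - {"dx":0,"dy":0,"dz":0,"turn":0,"fingers":0}
    - {"dx":0,"dy":0,"dz":0,"turn":0,"fingers":0}

```text
clock: 9.0
tool_pos: [561.3, -58.4, 273.7]
orientation: [3.135, -0.2, 0.001]
wrist_force: [0.0, -0.6, 1.0]
opening: 42.2
```

```bash
python3 - <<'E'
from h import *
goal([*disp(-110,-85)[:2],275],D[2]+np.pi/2)
im=env.capture('scene');crop(im,200,110,320,230,5,'s13.png')
E
```

```text
clock 9.0 tcp [561.3 -58.4 273.7] tilt 0.03 yawY -1.698 open 42.2 F [ 0.  -0.6  1. ]
d mm [-63.    0.3  -1.3] turn deg -0.0 j [-0.2   0.05  1.96  0.    1.13  1.5 ]
```

View pics/s13.png

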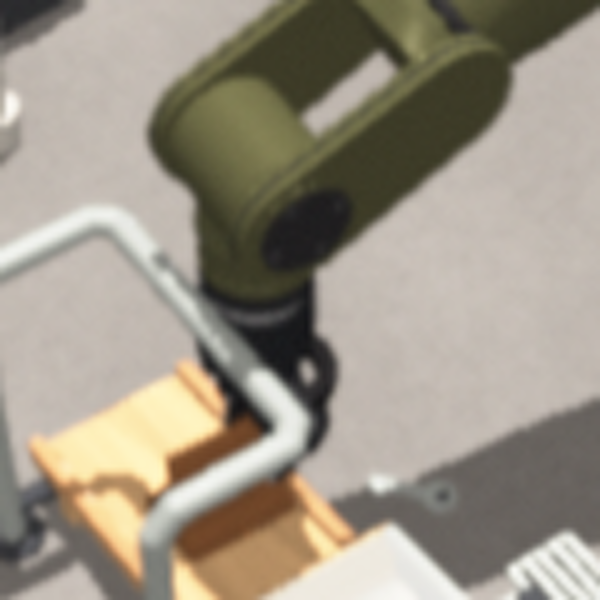

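Released. Back out towards −x, then look.

Emit:
step_arm:
  moves:
    - {"dx":-0.03,"dy":0,"dz":-0.002,"turn":0,"fingers":0}
    - {"dx":-0.08,"dy":0,"dz":-0.01,"turn":0,"fingers":0}
    - {"dx":-0.13,"dy":0,"dz":-0.02,"turn":0,"fingers":0}
    - {"dx":-0.18,"dy":0,"dz":-0.03,"turn":0,"fingers":0}
    - {"dx":-0.18,"dy":0,"dz":-0.03,"turn":0,"fingers":0}

```text
clock: 9.68
tool_pos: [380.4, -35.0, 304.2]
orientation: [3.135, -0.201, 0.005]
wrist_force: [0.8, 0.8, 0.2]
opening: 42.6
```

```bash
python3 - <<'E'
from h import *
goal([*disp(-110,-85)[:2],275],D[2]+np.pi/2)
im=env.capture('scene');crop(im,200,150,300,250,6,'s14.png')
im=env.capture('top');crop(im,210,145,310,225,7,'t14.png')
E
```

```text
clock 9.675 tcp [380.4 -35.  304.2] tilt 0.19 yawY -1.699 open 42.6 F [0.8 0.8 0.2]
d mm [119.3   0.4  29.5] turn deg -0.0 j [-0.23 -0.44  2.32  0.    1.26  1.47]
```

View pics/s14.png

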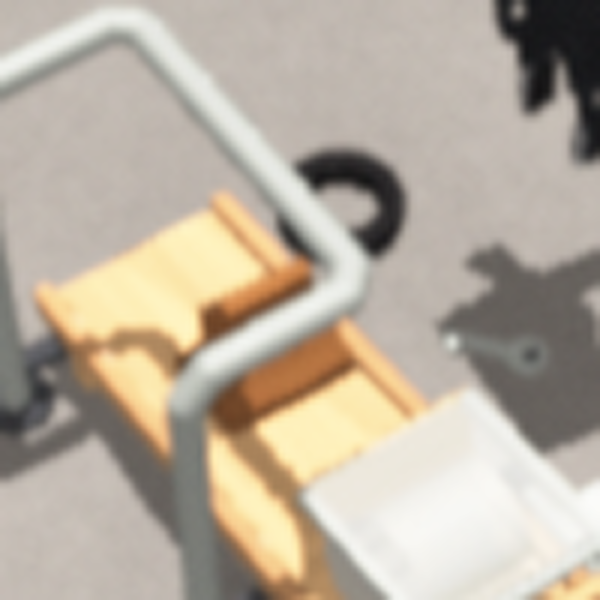

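View pics/t14.png

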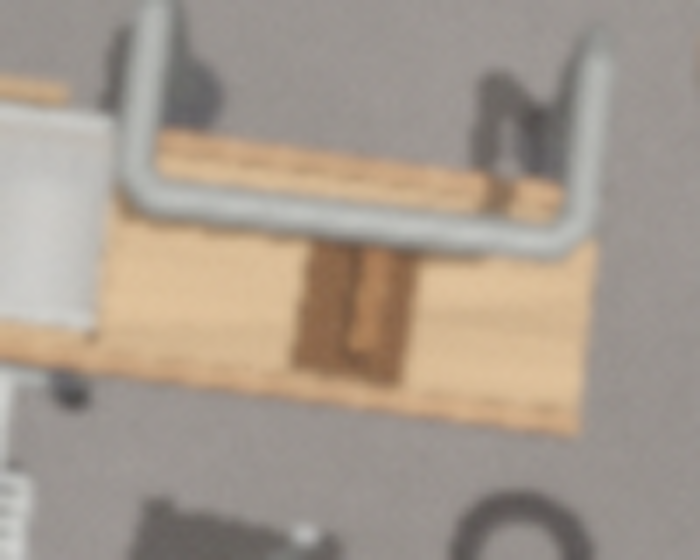

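```bash
python3 - <<'E'
from h import *
from fit import tc
def inv(P):
    c,s=np.cos(D[2]),np.sin(D[2]); d=P[:2]-D[:2]; return (c*d[0]+s*d[1], -s*d[0]+c*d[1])
for p,z in(((293,368),64+10),((402,385),58+10),((578,433),57)): print(np.round(inv(back('top',tc(p,210,145,7),z)),1))
for y in(-117,-53):print((proj('top',disp(-43,y,61+y*0+14+(y+85)*.105))-[210,145])*7)
for p,z in(((218,200),57),((345,345),75),((310,270),64),((245,420),64)): print('s',np.round(inv(back('scene',tc(p,200,150,6),z)),1))
E
```

```text
[-57.6 -54.7]
[ -59.2 -116.4]
[ -73.2 -218.5]
[[403.55914021 352.92327475]]
[[290.04929671 337.93871855]]
s [ -62.1 -212.1]
s [-56.  -64.2]
s [ -75.2 -129. ]
s [ 17.7 -59.6]
```

Emit:
step_arm:
  moves:
    - {"dx":0,"dy":0,"dz":0,"turn":0,"fingers":-1}

```text
clock: 9.9
tool_pos: [383.5, -35.7, 303.7]
orientation: [-3.135, 0.2, 0.0]
wrist_force: [0.6, -0.1, 0.5]
opening: 25.6
```

```bash
python3 - <<'E'
from h import *
T=disp(-161,110); print(T)
goal([*T[:2],300],D[2]+np.pi/2)
E
```

```text
[472.82911689 149.20617605   0.        ]
clock 9.9 tcp [383.5 -35.7 303.7] tilt 0.01 yawY -1.698 open 25.6 F [ 0.6 -0.1  0.5]
d mm [  65.1 -194.8    3.7] turn deg -0.0 j [-0.23 -0.43  2.31  0.    1.26  1.47]
```

Emit:
step_arm:
  moves:
    - {"dx":0.016,"dy":-0.048,"dz":0,"turn":0,"fingers":-1}
    - {"dx":0.032,"dy":-0.097,"dz":0,"turn":0,"fingers":-1}
    - {"dx":0.048,"dy":-0.146,"dz":0,"turn":0,"fingers":-1}
    - {"dx":0.065,"dy":-0.195,"dz":0,"turn":0,"fingers":-1}
    - {"dx":0.065,"dy":-0.195,"dz":0,"turn":0,"fingers":-1}

```text
clock: 10.52
tool_pos: [473.9, 152.3, 302.6]
orientation: [3.135, -0.194, -0.003]
wrist_force: [-0.2, 0.1, 0.7]
opening: -0.2
```

Emit:
step_arm:
  moves:
    - {"dx":0,"dy":0,"dz":0.015,"turn":0,"fingers":-1}
    - {"dx":0,"dy":0,"dz":0.015,"turn":0,"fingers":-1}

```text
clock: 10.78
tool_pos: [471.1, 148.7, 285.8]
orientation: [3.134, -0.202, -0.008]
wrist_force: [-0.3, 0.2, 0.5]
opening: -0.0
```

```bash
python3 - <<'E'
from h import *
T=disp(-161,110)
goal([*T[:2],262.4],D[2]+np.pi/2)
im=env.capture('scene');crop(im,230,110,350,230,5,'s15.png')
im=env.capture('top');crop(im,180,145,280,245,6,'t15.png')
E
```

```text
clock 10.775 tcp [471.1 148.7 285.8] tilt 0.29 yawY -1.7 open -0.0 F [-0.3  0.2  0.5]
d mm [ 1.8 -0.8 23.4] turn deg -0.1 j [ 0.2  -0.12  2.1  -0.    1.16  1.9 ]
```

View pics/s15.png

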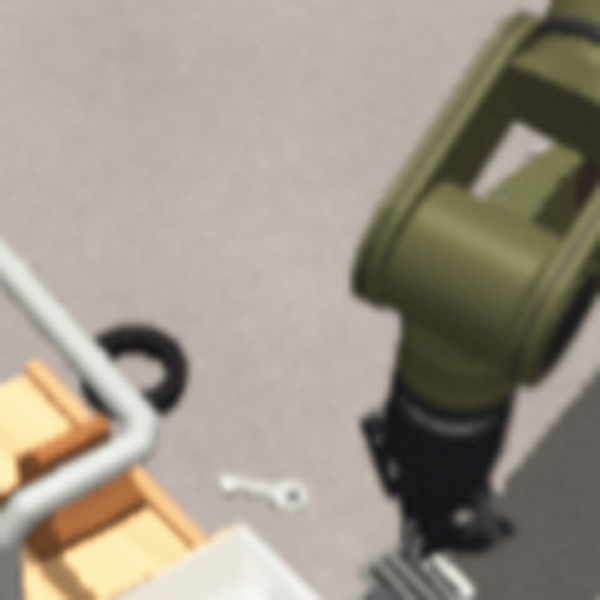

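View pics/t15.png

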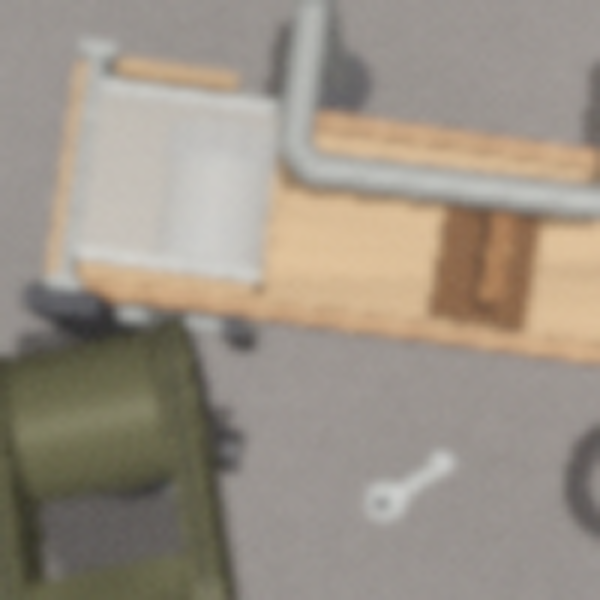

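Emit:
step_arm:
  moves:
    - {"dx":0.001,"dy":-0.001,"dz":0.01,"turn":0,"fingers":-1}
    - {"dx":0.001,"dy":-0.001,"dz":0.02,"turn":0,"fingers":-1}
    - {"dx":0.001,"dy":-0.001,"dz":0.022,"turn":0,"fingers":-1}
    - {"dx":0.001,"dy":-0.001,"dz":0.022,"turn":0,"fingers":-1}

```text
clock: 11.38
tool_pos: [473.0, 150.4, 266.3]
orientation: [3.135, -0.2, -0.001]
wrist_force: [-0.2, -0.2, 0.4]
opening: -0.1
```

Emit:
step_arm:
  moves:
    - {"dx":0,"dy":0,"dz":0.002,"turn":0,"fingers":-1}
    - {"dx":0,"dy":0,"dz":0.002,"turn":0,"fingers":-1}

```text
clock: 11.62
tool_pos: [473.1, 150.5, 264.6]
orientation: [-3.135, 0.2, -0.0]
wrist_force: [-0.0, 0.1, -1.1]
opening: -0.1
```

Emit:
step_arm:
  moves:
    - {"dx":0,"dy":0,"dz":0.006,"turn":0,"fingers":-1}
    - {"dx":0,"dy":0,"dz":0.013,"turn":0,"fingers":-1}
    - {"dx":0,"dy":0,"dz":0.02,"turn":0,"fingers":-1}
    - {"dx":0,"dy":0,"dz":0.026,"turn":0,"fingers":-1}
    - {"dx":0,"dy":0,"dz":0.029,"turn":0,"fingers":-1}

```text
clock: 12.25
tool_pos: [475.1, 150.5, 238.3]
orientation: [-3.135, 0.2, -0.011]
wrist_force: [1.5, -2.4, 10.9]
opening: -0.2
```

Emit:
step_arm:
  moves:
    - {"dx":0,"dy":0,"dz":0.001,"turn":0,"fingers":-1}
    - {"dx":0,"dy":0,"dz":0.001,"turn":0,"fingers":-1}

```text
clock: 12.5
tool_pos: [475.2, 150.5, 237.6]
orientation: [-3.135, 0.2, -0.012]
wrist_force: [1.3, -2.0, 10.8]
opening: 0.0
```

```bash
python3 - <<'E'
from h import *
goal([*disp(-161,110)[:2],262.4],D[2]+np.pi/2)
im=env.capture('scene');crop(im,200,160,320,280,5,'s16.png')
im=env.capture('top');crop(im,180,145,280,245,6,'t16.png')
E
```

```text
clock 12.5 tcp [475.2 150.5 237.6] tilt 0.42 yawY -1.698 open 0.0 F [ 1.3 -2.  10.8]
d mm [ -2.    1.5 -24.8] turn deg -0.0 j [ 0.2  -0.04  2.12 -0.    1.06  1.9 ]
```

View pics/s16.png

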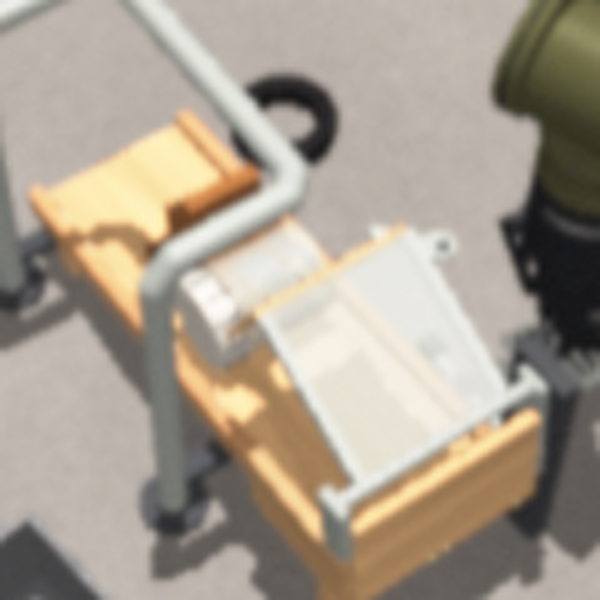

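View pics/t16.png

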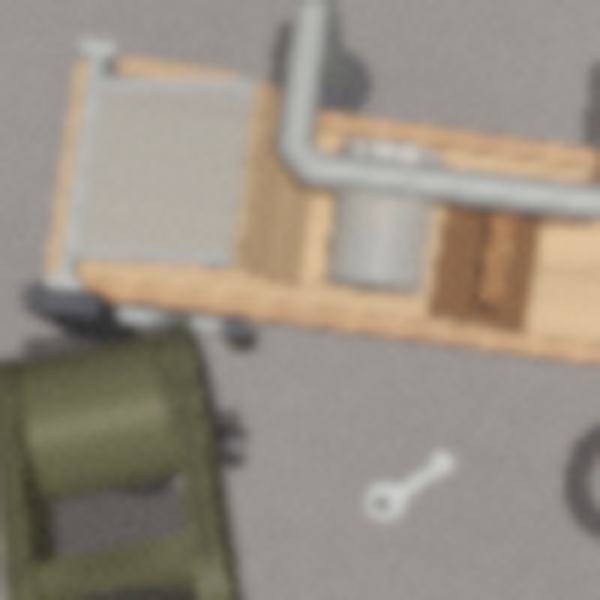

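Emit:
step_arm:
  moves:
    - {"dx":0,"dy":0,"dz":0.001,"turn":0,"fingers":-1}
    - {"dx":0,"dy":0,"dz":0.001,"turn":0,"fingers":-1}
    - {"dx":0,"dy":0,"dz":0.001,"turn":0,"fingers":-1}
    - {"dx":0,"dy":0,"dz":0.001,"turn":0,"fingers":-1}
    - {"dx":0,"dy":0,"dz":0.001,"turn":0,"fingers":-1}

```text
clock: 13.22
tool_pos: [475.3, 150.5, 236.9]
orientation: [-3.135, 0.2, -0.012]
wrist_force: [0.8, -2.5, 10.7]
opening: 0.1
```

```bash
python3 - <<'E'
from h import *
im=env.capture('scene');crop(im,200,160,320,280,5,'s17.png')
im=env.capture('top');crop(im,180,145,280,245,6,'t17.png')
E
```

```text
(no output)
```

View pics/t17.png

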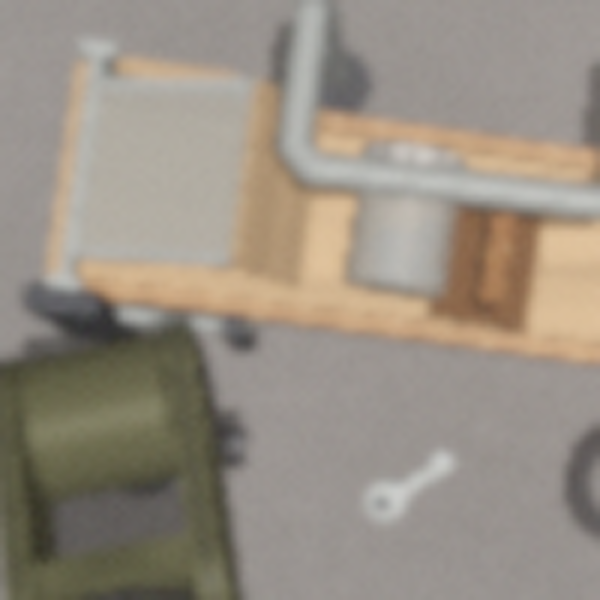

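View pics/s17.png

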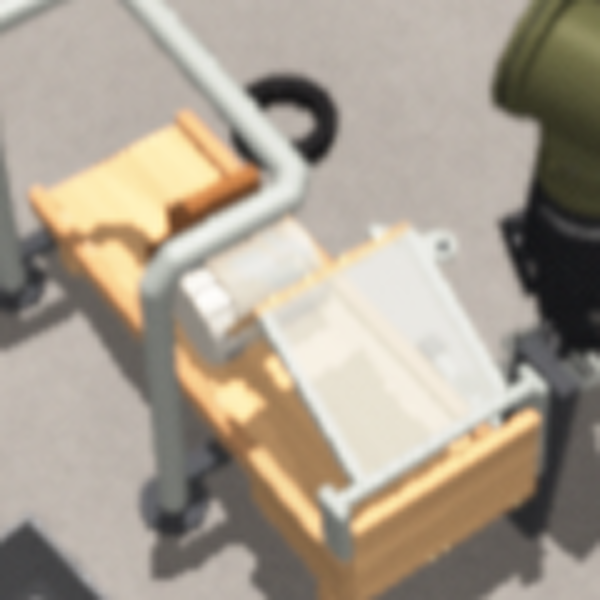

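The tub rests against the chock. Ease the pedal up slowly (about 32 mm/s).

Emit:
step_arm:
  moves:
    - {"dx":0,"dy":0,"dz":-0.003,"turn":0,"fingers":-1}
    - {"dx":0,"dy":0,"dz":-0.006,"turn":0,"fingers":-1}
    - {"dx":0,"dy":0,"dz":-0.009,"turn":0,"fingers":-1}
    - {"dx":0,"dy":0,"dz":-0.012,"turn":0,"fingers":-1}
    - {"dx":0,"dy":0,"dz":-0.015,"turn":0,"fingers":-1}

```text
clock: 13.95
tool_pos: [473.8, 150.6, 250.2]
orientation: [-3.135, 0.2, -0.004]
wrist_force: [-1.5, -0.9, 7.3]
opening: 0.2
```

Emit:
step_arm:
  moves:
    - {"dx":0,"dy":0,"dz":-0.003,"turn":0,"fingers":-1}
    - {"dx":0,"dy":0,"dz":-0.006,"turn":0,"fingers":-1}
    - {"dx":0,"dy":0,"dz":-0.009,"turn":0,"fingers":-1}
    - {"dx":0,"dy":0,"dz":-0.011,"turn":0,"fingers":-1}
    - {"dx":0,"dy":0,"dz":-0.013,"turn":0,"fingers":-1}

```text
clock: 14.58
tool_pos: [473.6, 150.6, 262.6]
orientation: [-3.135, 0.2, -0.003]
wrist_force: [0.8, -0.3, 0.5]
opening: 0.1
```

Emit:
step_arm:
  moves:
    - {"dx":0,"dy":0,"dz":-0.001,"turn":0,"fingers":-1}
    - {"dx":0,"dy":0,"dz":-0.002,"turn":0,"fingers":-1}
    - {"dx":0,"dy":0,"dz":-0.003,"turn":0,"fingers":-1}
    - {"dx":0,"dy":0,"dz":-0.004,"turn":0,"fingers":-1}

```text
clock: 15.08
tool_pos: [473.0, 150.4, 265.3]
orientation: [3.135, -0.2, -0.001]
wrist_force: [0.5, -0.1, 0.5]
opening: -0.1
```

Pedal unloaded at rest height; retreat upwards and look.

Emit:
step_arm:
  moves:
    - {"dx":0,"dy":0,"dz":-0.01,"turn":0,"fingers":-1}
    - {"dx":-0.01,"dy":0,"dz":-0.04,"turn":0,"fingers":-1}
    - {"dx":-0.05,"dy":0,"dz":-0.08,"turn":0,"fingers":-1}
    - {"dx":-0.1,"dy":0,"dz":-0.1,"turn":0,"fingers":-1}
    - {"dx":-0.1,"dy":0,"dz":-0.1,"turn":0,"fingers":-1}

```text
clock: 15.7
tool_pos: [372.3, 163.6, 368.8]
orientation: [-3.133, 0.197, -0.01]
wrist_force: [0.4, 0.2, -0.8]
opening: 0.0
```

Emit:
step_arm:
  moves:
    - {"dx":0,"dy":0,"dz":0,"turn":0,"fingers":-1}
    - {"dx":0,"dy":0,"dz":0,"turn":0,"fingers":-1}

```text
clock: 15.95
tool_pos: [374.4, 163.1, 364.8]
orientation: [3.135, -0.201, -0.002]
wrist_force: [-1.2, -0.7, -0.2]
opening: 0.2
```

```bash
python3 - <<'E'
from h import *
im=env.capture('scene');cv2.imwrite('pics/s18f.png',im);crop(im,200,160,335,285,5,'s18.png')
im=env.capture('top');cv2.imwrite('pics/t18f.png',im);crop(im,180,145,310,245,6,'t18.png')
E
```

```text
(no output)
```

View pics/t18.png

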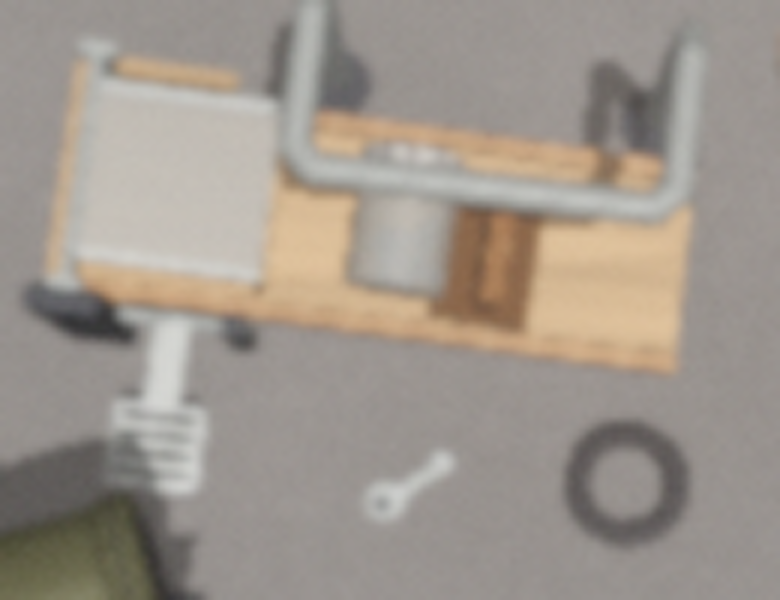

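View pics/s18.png

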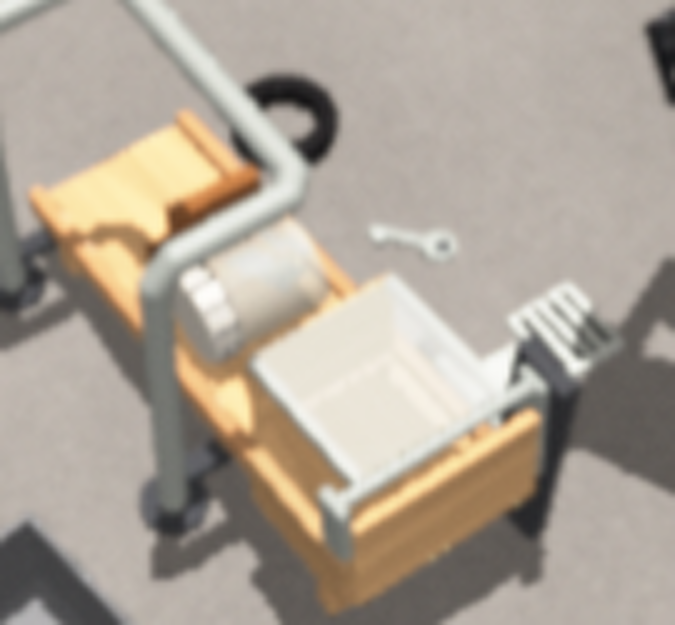

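View pics/t18f.png

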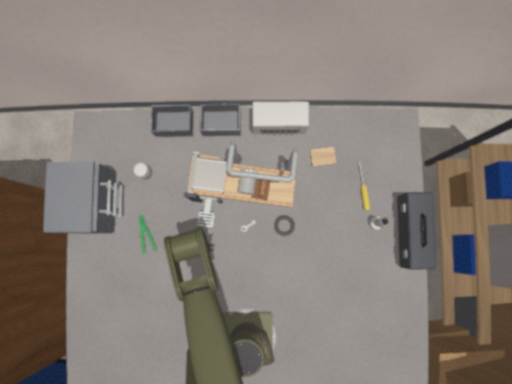

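```bash
python3 - <<'E'
from h import *
from fit import tc
def inv(P):
    c,s=np.cos(D[2]),np.sin(D[2]); d=P[:2]-D[:2]; return np.round((c*d[0]+s*d[1], -s*d[0]+c*d[1]),1)
T=lambda p,z:inv(back('top',tc(p,180,145,6),z))
print(T((348,287),100),T((447,296),100),T((400,292),100),T((410,145),115),'chock',T((433,312),74),T((523,328),68))
im0=cv2.imread('pics/top0.png');im1=cv2.imread('pics/t18f.png')
print(env.read_state()['clock'])
E
```

```text
[-48.6  -0. ] [-46.8 -63.9] [-47.8 -33.6] [ 45.4 -28.9] chock [-55.3 -55.7] [ -58.  -115.3]
16.05
```

```bash
python3 - <<'E'
from plant import env
print(env.job_done())
E
```

```text
the job is handed in; nothing more can be done
None
```

The tub is out of the bay and resting against the chock in the chute, the lid is shut, and the job is handed in at about 16 s. No verdict was reported.

**What I did**
- The moves can't lean the tool, so I gripped the chock upright at the near end of its rib. I slid it in under the tube from the robot's side, set it on the chute floor and let go.
- Before lowering it, the gripper brushed the tube once, reading about 4 N sideways and 10 N down at the wrist, so I backed it off.
- I then pressed the pedal with closed fingers, reaching about 11 N, and held it for roughly a second. The tub rolled down to the chock untouched.
- I eased the pedal up at about 25 mm/s (about 0.3 rad/s) until the force was gone, then moved clear.

**Last checks, from the pictures**
- **Chock:** it stands flat and square at about x -13, y -85 mm in the dispenser frame. That is off centre towards the near rail, but inside the ±20 mm allowed.
- **Tub:** it is still, at about x 0, y -30 mm. I measured the tub and chock centres about 55 mm apart, less than the expected 61 mm. That is within the 50 to 72 mm limit, and I put the difference down to camera parallax on the clear tub.
- **Lid and pedal:** the lid looks shut and the pedal looks back at rest. I judged these by eye and had no joint readings.
- **Other objects:** they look unmoved compared with the first picture. I did not measure them.

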